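# Set the sliding leg to its mark and cam it shut

## Task

Take the wooden offcut out of the sliding leg's way and leave it in the scrap crate, then draw the leg out by its cross-bar until the bar is level with the brass pointer. Holding it there, push the cam lever fully closed (close the lever only at the mark) and finish with the fingers still holding the bar at the mark: do not let go. Leave the other things on the bench where they are.

Things in the scene. Friction and masses are not known exactly. Their poses are not given: they have to be found in the camera images.
- guide: Fixed jig: wooden board 270 (x) x 450 (y) x 14 mm high, covering x -150..+120, y -250..+200 mm of its origin, which is at bench height. On it an aluminium track (x 0..70, y -120..+200, top 24 mm above the bench) runs along +y out of a dark steel sleeve (x 13..57, y -250..-80, top 60 mm high). The leg slides out along +y. Its yaw on the bench varies by up to 0.2 rad.
- leg (a joint): How far the sliding leg is drawn out (m), 0 (fully in, as it starts) to 0.19, along the jig's +y. A spring pulls it back in with 2.4 (in) to 3.6 (out) N: let go, it slides back. It moves along this line only.
- bar: Smooth waxed steel cross-bar fixed to the leg's head, pointing along the jig's -x: 14 mm thick (y), 40 to 66 mm above the bench, free end at x = -145 mm of its origin, head at x = 0. Origin at bench height on its centre line, axes as the jig's. Grip it across its thickness. Friction about 0.25: lightly gripped, the fingers can slide along it while holding the leg. Under it only the board.
- lever (a joint): Cam lever angle (rad): 0 open, 0.5 fully closed at its stop; starts 0 to 0.06. It swings level just over the bar; stiff (0.12 N m, about 1.5 N at the bar) and stays where left. Open, its tip slants towards the robot; closed, it lies along the jig's y, centre line at x = -20 mm of the bar's origin. Fingers straddling the bar near its free end and sliding along it in +x push it shut.
- lever_tip (a point): End of the lever's centre line, 130 mm from the pivot, 74 mm above the bench. The lever is a flat dark steel arm 14 mm wide, spanning 69..79 mm above the bench (3 mm over the bar); its round end has radius 10 mm.
- lever_pivot (a point): The lever's pivot, 74 mm above the bench; it rides with the leg at x = -20, y = -85 mm of the bar's origin.
- pointer: The length mark: a small fixed brass pointer post 50 mm tall on the far edge of the jig, beyond the track, its point towards the robot. Origin under the point, on top of the board (14 mm above the bench), axes as the jig's. The leg is at the mark when the bar's centre line is level with the pointer along the jig's y (their y in the jig's frame are equal).
- offcut: Loose wooden offcut 32 (x) x 50 (y) x 40 mm high, about 50 g, lying on the track between the leg's head and the mark, in the leg's way, its long side along the track within 0.2 rad. Origin at the centre of its underside, 24 mm above the bench at the start. Take it across its 32 mm, fingers closing along its x.
- crate: Fixed open plywood scrap crate 180 (x) x 160 (y) x 50 mm high, walls 6 mm, floor 6 mm thick, to the left or right of the jig. Origin at the centre of its underside.
- charger: Battery charger, a bystander, fixed, 150 x 130 mm, 100 mm tall, in the place the crate does not have. Origin at the centre of its underside.
- glue: Bystander, to be left alone: white glue bottle, 56 mm across, 160 mm tall.
- tape: Bystander, to be left alone: roll of paper tape lying flat, 84 mm across, 25 mm high.
- mallet: Bystander, to be left alone: hammer with a wooden handle, lying.
- driver: Bystander, to be left alone: screwdriver, lying.
- tin: Bystander, to be left alone: open aluminium cup, 80 mm across, 90 mm tall.
- block: Bystander, to be left alone: dark wooden sanding block 70 x 40 x 25 mm, lying on the jig's board by the sleeve.
- square: Bystander, to be left alone: try square lying flat: dark wooden stock 100 mm long with a steel blade 150 mm long.
- head_top (a point): Centre of the top of the leg's grey head, 58 mm above the bench, on the bar's line. The head is 70 (x) x 60 (y) mm, its underside 26 mm above the bench, just over the track. On its near side a flat arm (x -27..+7 mm of the bar's origin, top 66 mm above the bench) reaches 120 mm to the -y side of the bar's centre line and carries the lever's pivot.
Mind the look-alikes: they are no part of the job. What is shaped like the offcut but blue is not meant.

How it is judged:
By the outcome, as a careful person would: the job done as asked, in the order asked, and still so for the second after the job is handed in, while the arm keeps its last pose, push and grip.
It also fails if it takes over 64 s, if anything falls off the work surface, if the arm or the gripper's body presses on something with over 40 N, if the wrist force passes 120 N, or if a joint passes its speed limit or range.

## Robot

A 7-joint arm with a two-finger parallel gripper is mounted at the origin on the work surface. World frame = base frame: x ahead of the robot, y to its left, z up, the work surface at z = 0. Lengths are in mm, angles in rad, forces in N, time in s.
With the tool pointing down it reaches from about 400 to 850 mm from the base axis. Payload 10.4 kg.
Tool frame: the origin (TCP) lies at the very end of the fingers, on their centre line; the grasp point (between the pads) lies 19 mm behind it; x points along the fingers, z is the direction in which the jaws open and shut, and the axes are right-handed (so a half turn about x gives the same grasp; the last joint's range is limited). The gripper opens to 87 mm and grips with 3 to 60 N. Pads are 19 mm wide; open, the fingers measure 117 mm over their backs; the gripper's body (75 mm by 190 mm) begins 51 mm behind the grasp point.
Start: joints at [1.126, 0.332, -0.065, 1.46, 0.022, 1.35, -0.088], TCP at [255.901, -570.234, 222.576] pointing down, gripper open.
Joint ranges: [-2.6, 2.6], [-0.5, 2.12], [-1.47, 1.34], [0.16, 2.42], [-1.27, 4.41], [0.06, 2.06], [-2.6, 2.6]. Speed limits (rad/s): [2.22, 2.22, 2.79, 2.79, 3.14, 3.14, 3.14].

## Interface

Orientations are given as a unit quaternion [x, y, z, w].
In Python, from cell import robot gives the robot as it stands.
- The arm moves only by the tool play_rows, never from a script. Its argument "steps" is a list that holds one entry, the list of rows, each a list of 7 numbers: the closure, from 0 (fully open) to 1 (shut), then the shift along the tool's x, y, z in cm, then the turn, a rotation vector about the tool's x, y, z in rad. In form: [[[jaw, tx, ty, tz, ax, ay, az], ...]]. A call has 1 to 12 rows; each row is the pose to reach, as a shift and turn from the pose commanded when the call began, along the tool's axes at that moment; what a row does not reach only later rows make up. A row lasts 1/10 s, in which the tool goes at most 50 mm and 8.59 degrees, less where a joint would pass 70% of its speed; a pose out of reach is approached as far as the arm can. A call with a gripper value outside its range is refused whole. The fingers move at their own pace and stop on an object; "grip_force" is the grip in N (left out, the last holds). Time passes only in rows, so rows that repeat a pose let the fingers close. It gives the time, the measured TCP pose, the force and the opening at its end, in the units of the state.
- robot.observe(): the state, without advancing time (a new reading comes with each control period).
- robot.camera(name): name is "side" or "top"; returns the picture (400x640x3 uint8, red, green, blue); there is no depth.
- robot.camera_info(name): a dict with "fx", "fy", "cx", "cy" (pixels), "world_to_cam" (4x4, takes a point from world to camera coordinates). Camera axes: x right, y down, z forward; pixel columns grow to the right and rows downward; lengths in mm; the calibration is good to about 2 mm. A picture is of the moment at which its call begins. camera_info takes no time and is no camera call.
- robot.hand_in(): hands the job in, once; it reports no verdict.
Trained networks look in the newest picture that a camera, given by its name, has taken for a name from the list of things; names that differ only in an ending like _2 or _b are one class to them, and where a whole thing is asked for, a point or a joint stands for the part that bears it (a point fixed in the world has none). Each returns a list of dicts, best first, with "p" (0 to 1); they miss things now and then, are a little off and sometimes report something else, mostly with a low value. They report only what shows in the picture. A call takes as long as a camera call. They do not tell look-alikes from the thing itself.
- robot.trace(camera, query): "region" (400x640 bool, what is visible of it) and "rect" ([left, top, right, bottom] in pixels, round what is visible of it).
The state is a dict: "time_s": time; "qpos": joint angles; "qd": joint speeds; "effort": joint torques, N m; "ee_pos": TCP position; "tool_rot": TCP orientation; "contact_force": force on the tool from outside, world axes, zero at the start; "wrist_torque": the same for the moment, N m; "opening": opening from 0.0 (shut) to 1.0 (fully open).
Only numpy, scipy, OpenCV 4.12 (cv2) and the standard library are available. Lean on these libraries where they do the work, as an engineer would, in place of code of your own. Each camera call takes 0.05 s, during which the arm holds its last target. There are 200 camera calls.

## Working session

There is one attempt and no reset: what is moved stays moved. The work goes in short steps, Python scripts to look and compute and a tool call to move; the robot and the scene stay as the last step left them, time stands still between calls to the robot, and variables do not carry over. Pictures are saved under pics/ and viewed, about 8 in all and at most 12, crops included, and the job is handed in when it is done.

Besides the shell and the picture viewer there is one more tool, called as name(argument=value, ...), one argument or row to a line, values as JSON. play_rows: Moves the arm, as the interface text tells. Its arguments: {"type":"object","properties":{"steps":{"type":"array"},"grip_force":{"type":"number"}},"required":["steps"]}

```bash
mkdir -p pics; ls; cat > h.py <<'E'
import numpy as np, cv2
from cell import robot
from scipy.spatial.transform import Rotation as R
def ray(cam,u,v):
    i=robot.camera_info(cam);M=np.array(i["world_to_cam"]);Rm=M[:3,:3];c=-Rm.T@M[:3,3]
    d=Rm.T@np.array([(u-i["cx"])/i["fx"],(v-i["cy"])/i["fy"],1]);return c,d
def at(cam,u,v,z):
    c,d=ray(cam,u,v);return c+d*(z-c[2])/d[2]
def proj(cam,p):
    i=robot.camera_info(cam);M=np.array(i["world_to_cam"]);q=M[:3,:3]@np.array(p,float)+M[:3,3]
    return np.array([i["fx"]*q[0]/q[2]+i["cx"],i["fy"]*q[1]/q[2]+i["cy"]])
E
python3 - <<'E'
from h import *
s=robot.observe();print({k:np.round(v,3) for k,v in s.items()})
for c in("top","side"):
    im=robot.camera(c);cv2.imwrite(f"pics/{c}0.png",im[:,:,::-1])
    print(c,np.round(ray(c,320,200),2))
    for q in("guide","bar","lever","pointer","offcut","crate","head_top","lever_tip","lever_pivot","block","glue","tin","charger"):
        for r in robot.trace(c,q)[:3]:
            m=r["region"];ys,xs=np.nonzero(m)
            print(q,round(r["p"],2),np.round(r["rect"]),m.sum(),xs.mean().round(1) if len(xs) else 0,ys.mean().round(1) if len(xs) else 0)
E
```

```text
pics
{'time_s': np.float64(0.0), 'qpos': array([ 1.126,  0.333, -0.065,  1.461,  0.022,  1.35 , -0.088]), 'qd': array([-0.   , -0.002,  0.001,  0.002,  0.001, -0.001, -0.   ]), 'effort': array([-0.0000e+00, -6.2326e+01,  2.4000e-02, -3.8989e+01, -6.1000e-02,
        4.0000e-02,  0.0000e+00]), 'ee_pos': array([ 255.729, -569.874,  221.759]), 'tool_rot': array([ 0.384,  0.594, -0.384,  0.593]), 'contact_force': array([ 0.014, -0.793, -0.66 ]), 'wrist_torque': array([ 0.031, -0.004, -0.008]), 'opening': np.float64(1.0)}
top [[ 3.61700e+02 -2.68900e+01  1.57148e+03]
 [ 1.10000e-01  2.00000e-02 -9.90000e-01]]
guide 0.57 [245. 145. 384. 229.] 10042 312.7 187.3
bar 0.62 [312. 180. 315. 223.] 151 313.0 202.7
lever 0.67 [303. 184. 344. 205.] 204 323.6 194.3
pointer 0.42 [269. 164. 288. 179.] 184 277.4 169.8
pointer 0.38 [267. 151. 272. 154.] 48 267.9 150.1
offcut 0.74 [272. 165. 285. 178.] 177 277.9 169.9
offcut 0.49 [263. 114. 277. 134.] 204 270.7 124.0
crate 0.68 [412. 196. 475. 253.] 2900 442.6 222.0
head_top 0.72 [301. 158. 386. 225.] 1123 322.1 183.9
head_top 0.39 [271. 167. 286. 177.] 1
[... 810 characters left out ...]
t 0.58 [210. 250. 231. 269.] 264 222.3 258.3
crate 0.89 [319. 150. 368. 182.] 1495 344.8 164.1
head_top 0.83 [273. 196. 340. 234.] 1167 300.0 221.1
head_top 0.3 [320. 147. 370. 182.] 1468 344.7 163.9
lever_tip 0.5 [301. 200. 324. 231.] 201 310.5 213.3
lever_pivot 0.68 [303. 204. 322. 230.] 163 309.6 211.7
block 0.56 [320. 198. 342. 215.] 275 331.2 205.8
block 0.41 [271. 241. 286. 257.] 235 276.5 249.9
glue 0.71 [278. 125. 298. 164.] 488 285.0 149.1
tin 0.8 [378. 149. 401. 177.] 551 387.5 162.4
tin 0.22 [300. 198. 322. 226.] 175 310.0 212.5
charger 0.98 [299. 303. 360. 358.] 3140 330.1 330.5
charger 0.68 [323. 146. 370. 183.] 1576 345.0 164.0
charger 0.63 [318. 200. 340. 216.] 252 330.7 206.1
```

```bash
python3 - <<'E'
from h import *
a=cv2.imread("pics/top0.png")[100:300,170:480];cv2.imwrite("pics/a.png",cv2.resize(a,None,fx=2.58,fy=2.58,interpolation=cv2.INTER_CUBIC))
b=cv2.imread("pics/side0.png")[170:300,200:380];cv2.imwrite("pics/b.png",cv2.resize(b,None,fx=4.4,fy=4.4,interpolation=cv2.INTER_CUBIC))
E
```

```text
(no output)
```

View pics/a.png

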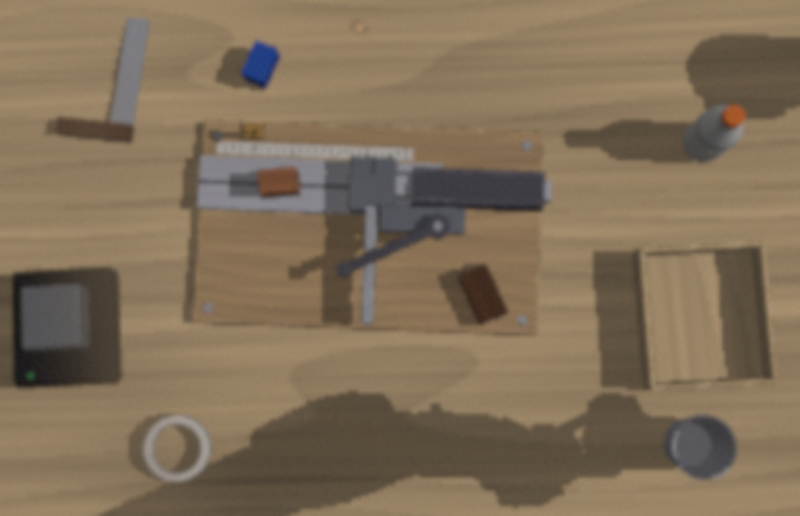

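View pics/b.png

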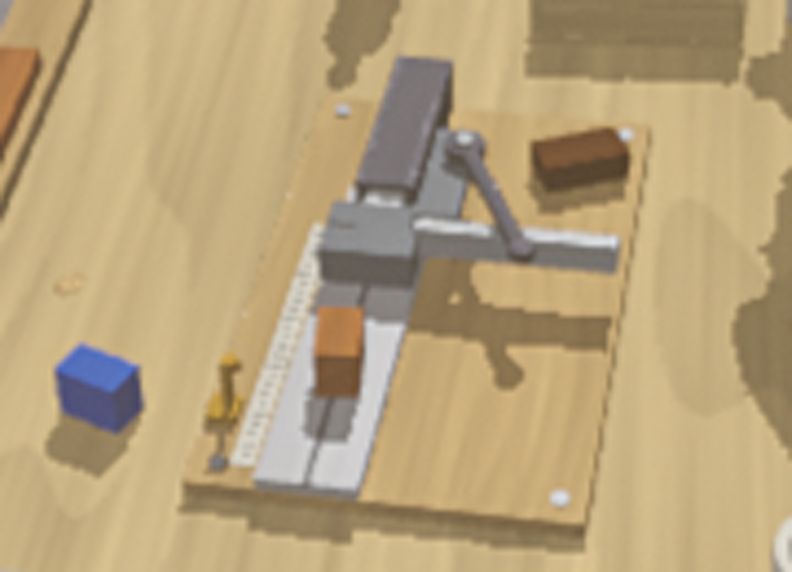

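The top crop shows the jig in the middle with its +y to image left. The offcut is orange-brown on the track at crop (278,182), full-picture (278,170). The blue look-alike lies off the jig at crop (260,64), full-picture (271,124), so I leave it alone. The crate is on the right (690,317), the charger on the left. In the side crop the offcut is at (340,350) and the pointer at (226,385). Next I fit the jig pose from its corners.

```bash
python3 - <<'E'
from h import *
from scipy.optimize import least_squares
T=lambda x,y:("top",170+x/2.58,100+y/2.58)
S=lambda x,y:("side",200+x/4.4,170+y/4.4)
pts=[(T(205,122),(120,200,14)),(T(543,130),(120,-250,14)),(T(537,333),(-150,-250,14)),(T(192,321),(-150,200,14)),
(T(198,155),(70,200,24)),(T(198,210),(0,200,24)),(T(545,172),(57,-250,60)),(T(543,209),(13,-250,60)),
(S(183,487),(120,200,14)),(S(583,527),(-150,200,14)),(S(650,128),(-150,-250,14)),
(S(398,57),(57,-250,60)),(S(453,63),(13,-250,60)),(S(255,485),(70,200,24)),(S(357,493),(0,200,24))]
def W(p,q):
    c,s=np.cos(p[2]),np.sin(p[2]);return np.array([p[0]+c*q[0]-s*q[1],p[1]+s*q[0]+c*q[1],q[2]])
f=lambda p:np.concatenate([proj(m[0],W(p,q))-m[1:] for m,q in pts])
r=least_squares(f,[500,50,0],loss="soft_l1",x_scale=[10,10,.1]);print(r.x);print(f(r.x).reshape(-1,2).round(1))
np.save("jig.npy",r.x);p=r.x
def J(w):
    c,s=np.cos(p[2]),np.sin(p[2]);d=w-[p[0],p[1],0];return np.array([c*d[0]+s*d[1],-s*d[0]+c*d[1],w[2]]).round(1)
for n,m,z in [("off top",T(278,182),64),("off side",S(340,330),64),("bar end top",T(368,322),66),("barhead top",T(371,210),66),("bar end side",S(617,240),66),("bar root side",S(417,222),66),("tip T",T(344,270),79),("tip S",S(520,248),79),("piv T",T(437,226),79),("piv S",S(464,140),79),("ptr T",T(254,130),64),("ptr S top",S(230,360),64),("ptr base S",S(224,410),14),("crate T",T(707,317),50)]:
    w=at(*m,z);print(n,w.round(1),J(w))
for c in("top","side"):
    im=cv2.imread(f"pics/{c}0.png")
    for q in [(0,200,14),(0,-250,14),(120,0,14),(0,100,24)]: pass
cr=[]
u=cv2.imread("pics/top0.png")[135:185,255:305];cr.append(cv2.resize(u,(390,390),interpolation=cv2.INTER_CUBIC))
u=cv2.imread("pics/side0.png")[240:290,235:285];cr.append(cv2.resize(u,(390,390),interpolation=cv2.INTER_CUBIC))
cv2.imwrite("pics/c.png",np.hstack(cr))
E
```

```text
[ 5.89782153e+02  4.82691752e+01 -6.42986099e-02]
[[-1.3 -0.3]
 [-1.1  1. ]
 [-0.5  1.4]
 [-0.7  1.2]
 [ 0.1  0.7]
 [-1.1 -0.3]
 [-0.8  0.5]
 [-0.3 -0.7]
 [-0.9 -2.6]
 [ 0.6 -1.8]
 [ 0.1 -2.3]
 [-0.6 -1.8]
 [-0.8 -2.1]
 [-0.7 -2.8]
 [ 0.  -2.1]]
off top [628.6 134.4  64. ] [33.2 88.4 64. ]
off side [626.8 143.3  64. ] [30.8 97.2 64. ]
bar end top [446.3  23.6  66. ] [-141.6  -33.8   66. ]
barhead top [588.6  16.3  66. ] [  0.9 -32.   66. ]
bar end side [443.6  32.4  66. ] [-144.8  -25.2   66. ]
bar root side [587.6  23.9  66. ] [ -0.6 -24.5  66. ]
tip T [511.6  51.7  79. ] [-78.2  -1.6  79. ]
tip S [510.6  63.3  79. ] [-80.    9.9  79. ]
piv T [563.9 -66.6  79. ] [ -18.5 -116.3   79. ]
piv S [561.6 -60.6  79. ] [ -21.1 -110.4   79. ]
ptr T [697.3 164.2  64. ] [ 99.9 122.6  64. ]
ptr S top [695.6 179.6  64. ] [ 97.2 137.9  64. ]
ptr base S [704.1 175.4  14. ] [105.9 134.2  14. ]
crate T [ 441.5 -405.6   50. ] [-118.8 -462.5   50. ]
```

View pics/c.png

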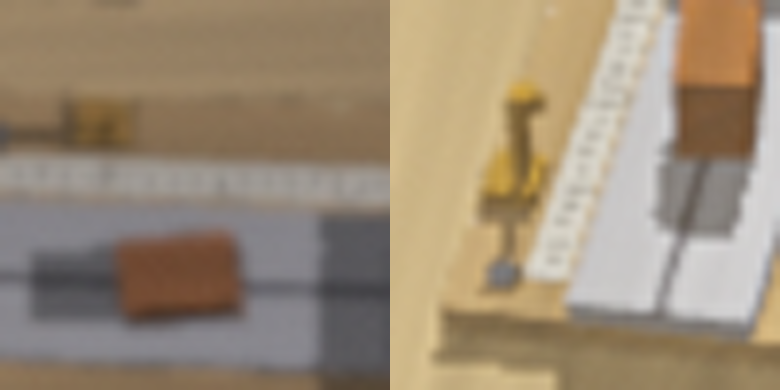

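The enlarged crop confirms the orange-brown offcut at left pane (180,275), which is full-picture (278,170), lying on the track. The brass pointer is at left pane (100,120), with its top at right pane (525,90). My hand-read side rows disagree with the top view by about 2 px, so I check the fits separately for each view with an overlay.

```bash
cat >> h.py <<'E'
def W(p,q):
    c,s=np.cos(p[2]),np.sin(p[2]);return np.array([p[0]+c*q[0]-s*q[1],p[1]+s*q[0]+c*q[1],q[2]])
def J(p,w):
    c,s=np.cos(p[2]),np.sin(p[2]);d=np.array(w)-[p[0],p[1],0];return np.array([c*d[0]+s*d[1],-s*d[0]+c*d[1],w[2]]).round(1)
E
python3 - <<'E'
from h import *
p=np.load("jig.npy")
out=[]
for c,(x0,y0,w,h) in(("top",(235,130,160,112)),("side",(232,176,124,124))):
    im=cv2.imread(f"pics/{c}0.png")[y0:y0+h,x0:x0+w];k=4.8
    im=cv2.resize(im,None,fx=k if c=="side" else 2.6*1.0,fy=k if c=="side" else 2.6,interpolation=cv2.INTER_NEAREST)if 0 else cv2.resize(im,None,fx=590/h if c=="side" else 4.9,fy=590/h if c=="side" else 4.9,interpolation=cv2.INTER_NEAREST)
    kk=590/h if c=="side" else 4.9
    def L(q,col=(0,255,0)):
        a=[((proj(c,W(p,x))-[x0,y0]+.5)*kk).astype(int) for x in q]
        cv2.polylines(im,[np.array(a)],True,col,1)
    L([(120,200,14),(-150,200,14),(-150,-250,14),(120,-250,14)])
    L([(70,200,24),(0,200,24),(0,-120,24),(70,-120,24)],(255,0,0))
    L([(57,-80,60),(13,-80,60),(13,-250,60),(57,-250,60)],(0,0,255))
    cv2.imwrite(f"pics/ov_{c}.png",im);print(c,im.shape,robot.camera_info(c)["fx"])
E
```

```text
top (549, 784, 3) 463.6191141342304
side (590, 590, 3) 509.4188682054064
```

View pics/ov_top.png

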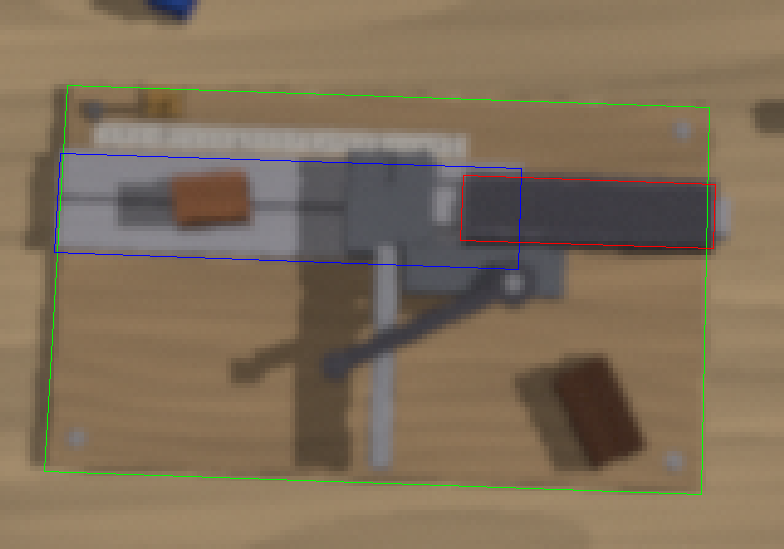

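View pics/ov_side.png

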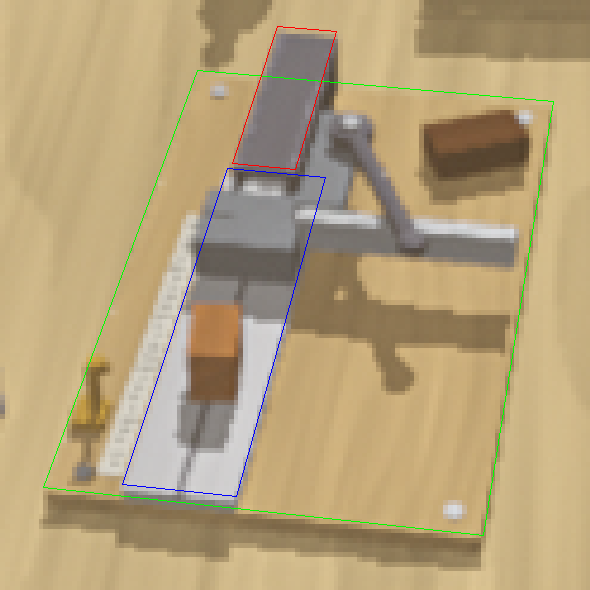

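The overlay shows the side model sitting about 1.5 px too high and the top-view yaw slightly too large. I refine each view on the image edges.

```bash
python3 - <<'E'
from h import *
from scipy.optimize import minimize
from scipy.ndimage import map_coordinates
p0=np.load("jig.npy")
E=dict(top=[((120,200,14),(120,-250,14)),((-150,200,14),(-150,-250,14)),((120,-250,14),(-150,-250,14)),((70,200,24),(70,60,24)),((0,200,24),(0,60,24)),((70,200,24),(0,200,24)),((13,-85,60),(13,-245,60)),((57,-85,60),(57,-245,60))],
side=[((120,190,14),(120,-250,14)),((-150,200,14),(-150,-250,14)),((-5,200,14),(-150,200,14)),((70,200,24),(70,20,24)),((0,200,24),(0,60,24)),((70,200,24),(0,200,24)),((13,-85,60),(13,-245,60)),((57,-85,60),(57,-245,60)),((57,-250,60),(13,-250,60))])
for c in E:
    im=cv2.imread(f"pics/{c}0.png").astype(float)
    def score(p,sg):
        tot=0
        for a,b in E[c]:
            P=np.array([proj(c,W(p,np.array(a)+t*(np.array(b)-a))) for t in np.linspace(.03,.97,40)])
            d=P[-1]-P[0];n=np.array([-d[1],d[0]])/np.linalg.norm(d)
            g=[sum(map_coordinates(sm[:,:,k],(P+s*n)[:,::-1].T,order=1) for k in range(3)) for s in(-1,1)]
            tot+=abs((g[1]-g[0]).mean())
        return -tot
    p=p0.copy()
    for sg in(1.5,.8,.4):
        sm=cv2.GaussianBlur(im,(0,0),sg)
        best=None
        for st in ([0,0,0],[4,4,.02],[-4,4,.02],[4,4,-.02],[0,6,-.02],[0,-6,.02]):
            r=minimize(score,p+st,args=(sg,),method="Nelder-Mead",options=dict(initial_simplex=p+st+np.array([[0,0,0],[4,0,0],[0,4,0],[0,0,.02]])))
            if best is None or r.fun<best.fun:best=r
        p=best.x;print(c,sg,p.round(4),best.fun.round(1))
    np.save(f"jig_{c}.npy",p)
E
```

```text
Traceback (most recent call last):
  File "h.py", line 10, in proj
    i=robot.camera_info(cam);M=np.array(i["world_to_cam"]);q=M[:3,:3]@np.array(p,float)+M[:3,3]
ValueError: time passes only in moves, steps and waits
```

```bash
python3 - <<'E'
s=open("h.py").read().replace('robot.camera_info(cam)','INFO[cam]').replace("def ray","import pickle,os\nif not os.path.exists('info.pkl'): pickle.dump({c:robot.camera_info(c) for c in('top','side')},open('info.pkl','wb'))\nINFO=pickle.load(open('info.pkl','rb'))\ndef ray",1)
open("h.py","w").write(s)
E
cat > fit.py <<'F'
from h import *
from scipy.optimize import minimize
from scipy.ndimage import map_coordinates
p0=np.load("jig.npy")
E=dict(top=[((120,200,14),(120,-250,14)),((-150,200,14),(-150,-250,14)),((120,-250,14),(-150,-250,14)),((70,200,24),(70,60,24)),((0,200,24),(0,60,24)),((70,200,24),(0,200,24)),((13,-85,60),(13,-245,60)),((57,-85,60),(57,-245,60))],
side=[((120,190,14),(120,-250,14)),((-150,200,14),(-150,-250,14)),((-5,200,14),(-150,200,14)),((70,200,24),(70,20,24)),((0,200,24),(0,60,24)),((70,200,24),(0,200,24)),((13,-85,60),(13,-245,60)),((57,-85,60),(57,-245,60)),((57,-250,60),(13,-250,60))])
for c in E:
    im=cv2.imread(f"pics/{c}0.png").astype(float)
    def score(p):
        tot=0
        for a,b in E[c]:
            P=np.array([proj(c,W(p,np.array(a)+t*(np.array(b)-a))) for t in np.linspace(.03,.97,40)])
            d=P[-1]-P[0];n=np.array([-d[1],d[0]])/np.linalg.norm(d)
            g=[sum(map_coordinates(sm[:,:,k],(P+s*n)[:,::-1].T,order=1) for k in range(3)) for s in(-1,1)]
            tot+=abs((g[1]-g[0]).mean())
        return -tot
    p=p0.copy()
    for sg in(1.5,.8,.4):
        sm=cv2.GaussianBlur(im,(0,0),sg)
        rs=[minimize(score,p+st,method="Nelder-Mead",options=dict(maxiter=120,initial_simplex=p+st+np.array([[0,0,0],[4,0,0],[0,4,0],[0,0,.02]]))) for st in ([0,0,0],[4,4,.02],[-4,4,-.02],[0,-6,.02])]
        best=min(rs,key=lambda r:r.fun)
        p=best.x;print(c,sg,p.round(4),round(best.fun,1))
    np.save(f"jig_{c}.npy",p)
F
python3 fit.py
```

```text
top 1.5 [ 5.908592e+02  4.718910e+01 -8.730000e-02] -279.6
top 0.8 [ 5.916128e+02  4.775760e+01 -9.280000e-02] -370.5
top 0.4 [ 5.917056e+02  4.796640e+01 -9.360000e-02] -431.9
side 1.5 [ 5.869553e+02  5.203400e+01 -8.400000e-02] -458.3
side 0.8 [ 5.900215e+02  5.227850e+01 -6.760000e-02] -679.3
side 0.4 [ 5.892591e+02  5.255100e+01 -6.530000e-02] -900.4
```

```bash
sed -i 's/^p0=.*/p0=np.array([591,49,-.055])/; s/for sg in(1.5,.8,.4)/for sg in(1.,.5)/; s/\[4,4,.02\],\[-4,4,-.02\],\[0,-6,.02\]/[3,2,.01],[-3,4,0],[0,-3,-.005]/' fit.py; sed -i 's/\[0,0,.02\]\])/[0,0,.006]])/' fit.py; python3 fit.py; python3 - <<'E'
from h import *
for c,ms in dict(top=[("off",278,170,64),("barend",312.6,224.8,66),("barmid",313,202.7,66),("piv",339.5,188,79)],side=[("off",277,246,64)]).items():
    p=np.load(f"jig_{c}.npy")
    for n,u,v,z in ms:
        w=at(c,u,v,z);print(c,n,w.round(1),J(p,w))
E
```

```text
top 1.0 [ 5.91521e+02  4.76688e+01 -9.16000e-02] -342.7
top 0.5 [ 5.917056e+02  4.794050e+01 -9.360000e-02] -415.2
side 1.0 [ 5.900986e+02  5.226490e+01 -6.720000e-02] -598.6
side 0.5 [ 5.893085e+02  5.253780e+01 -6.500000e-02] -836.1
top off [630.4 133.6  64. ] [30.5 88.9 64. ]
top barend [446.3  23.7  66. ] [-142.5  -37.7   66. ]
top barmid [518.4  20.6  66. ] [-70.4 -34.   66. ]
top piv [562.5 -67.   79. ] [ -18.3 -117.2   79. ]
side off [627.  147.8  64. ] [31.4 97.5 64. ]
```

```bash
cat >> h.py <<'E'
def plan(x,y,z,yaw):
    """tool down, jaw axis (tool z) along direction at yaw from world x; print shift (cm) and rotvec in the tool frame"""
    s=robot.observe();Rt=R.from_quat(s["tool_rot"])
    best=None
    for a in(yaw,yaw+np.pi):
        zx=np.array([np.cos(a),np.sin(a),0]);xx=np.array([0,0,-1.]);G=R.from_matrix(np.stack([xx,np.cross(zx,xx),zx],1))
        rv=(Rt.inv()*G).as_rotvec()
        if best is None or np.linalg.norm(rv)<np.linalg.norm(best):best=rv
    d=Rt.inv().apply(np.array([x,y,z])-s["ee_pos"])/10
    print("shift cm",d.round(2),"turn",best.round(3),"|deg|",np.degrees(np.linalg.norm(best)).round(1),"pos",s["ee_pos"].round(1),"q7",s["qpos"][6].round(2),"open",s["opening"].round(3),"F",s["contact_force"].round(1),"t",s["time_s"].round(2))
E
python3 - <<'E'
from h import *
im=cv2.imread("pics/top0.png");h=cv2.cvtColor(im,cv2.COLOR_BGR2HSV)
m=cv2.inRange(h,(0,130,60),(14,255,255));
n,l,st,ce=cv2.connectedComponentsWithStats(m)
for i in range(1,n):
    if st[i][4]>40:
        w=np.array([at("top",u,v,64)[:2] for v,u in np.argwhere(l==i)],np.float32);print(st[i],ce[i],cv2.minAreaRect(w))
print(at("top",444,222,25), at("top",441.6,268,90))
Rt=R.from_quat(robot.observe()["tool_rot"]);print(Rt.as_matrix().round(2))
plan(629,138,170,.05); plan(460,30,150,np.pi/2-.06)
E
```

```text
[  0  21  11 104 869] [ 3.8872267  68.88147296] ((999.4188842773438, 1062.2164306640625), (369.28753662109375, 34.817588806152344), 3.2324728965759277)
[ 207   70  173   18 2283] [293.6609724   78.31099431] ((942.877685546875, 78.04592895507812), (48.043479919433594, 582.876220703125), 0.11205986887216568)
[450 140   9   9  62] [454.09677419 144.20967742] ((700.0772094726562, -450.1871337890625), (26.338085174560547, 27.390321731567383), 86.55795288085938)
[271 166  14   9 109] [277.46788991 170.28440367] ((630.343994140625, 135.22625732421875), (43.011756896972656, 26.895606994628906), 89.00216674804688)
[349 204  15  20  98] [356.23469388 214.03061224] ((479.2265930175781, -120.0689697265625), (56.764686584472656, 30.726097106933594), 24.572975158691406)
[141 212  15  29 208] [147.96634615 226.11538462] ((457.40234375, 561.6993408203125), (24.153873443603516, 93.1987075805664), 74.08487701416016)
[ 445.67076278 -411.88214867   25.        ] [ 297.73489172 -379.70171245   90.        ]
[[ 0.    0.91  0.41]
 [-0.    0.41 -0.91]
 [-1.    0.    0.  ]]Traceback (most recent call last):
  File "<stdin>", line 10, in <module>
  File "h.py", line 28, in plan
    print("shift cm",d.round(2),"turn",best.round(3),"|deg|",np.degrees(np.linalg.norm(best)).round(1),"pos",s["ee_pos"].round(1),"q7",s["qpos"][6].round(2),"open",s["opening"].round(3),"F",s["contact_force"].round(1),"t",s["time_s"].round(2))
                                                                                                                                                                    ^^^^^^^^^^^^^^^^^^
AttributeError: 'float' object has no attribute 'round'
```

```bash
sed -i 's/s\["qpos"\]\[6\].round(2)/round(s["qpos"][6],2)/;s/s\["opening"\].round(3)/round(s["opening"],3)/;s/s\["time_s"\].round(2)/round(s["time_s"],2)/' h.py; python3 - <<'E'
from h import *
plan(629,138,200,.03)
E
```

```text
shift cm [  2.26  63.03 -49.34] turn [-1.179  0.     0.   ] |deg| 67.6 pos [ 255.9 -570.2  222.6] q7 -0.09 open 0.999 F [-0.1  0.3 -0.2] t 1.4
```

play_rows(
  steps=[
    [[0,0,5,-4,-0.1,0,0],[0,2.26,63.0,-49.3,-1.18,0,0],[0,2.26,63.0,-49.3,-1.18,0,0],[0,2.26,63.0,-49.3,-1.18,0,0],[0,2.26,63.0,-49.3,-1.18,0,0],[0,2.26,63.0,-49.3,-1.18,0,0],[0,2.26,63.0,-49.3,-1.18,0,0],[0,2.26,63.0,-49.3,-1.18,0,0],[0,2.26,63.0,-49.3,-1.18,0,0],[0,2.26,63.0,-49.3,-1.18,0,0],[0,2.26,63.0,-49.3,-1.18,0,0],[0,2.26,63.0,-49.3,-1.18,0,0]],
  ],
)

```text
time_s: 2.6
ee_pos: [536.1, -37.9, 206.3]
tool_rot: [-0.011, 0.707, 0.011, 0.707]
contact_force: [1.6, -0.5, 0.1]
opening: 0.996
```

```bash
python3 -c "
from h import *
plan(629,138,120,.03);print(robot.observe()['qpos'].round(2))"
```

```text
shift cm [ 8.63 17.3   9.81] turn [0.    0.001 0.001] |deg| 0.1 pos [536.1 -37.9 206.3] q7 -0.08 open 0.996 F [ 1.6 -0.5  0.1] t 2.6
[ 0.53  0.2  -0.62  1.69  0.12  1.29 -0.08]
```

play_rows(
  steps=[
    [[0,8.6,17.3,9.8,0,0,0],[0,8.6,17.3,9.8,0,0,0],[0,8.6,17.3,9.8,0,0,0],[0,8.6,17.3,9.8,0,0,0],[0,8.6,17.3,9.8,0,0,0],[0.2,8.6,17.3,9.8,0,0,0],[0.2,8.6,17.3,9.8,0,0,0]],
  ],
)

```text
time_s: 3.3
ee_pos: [628.0, 135.4, 120.1]
tool_rot: [-0.011, 0.707, 0.011, 0.707]
contact_force: [-0.1, -0.4, -0.0]
opening: 0.895
```

```bash
python3 - <<'E'
from h import *
plan(629,138,30,.03)
cr=[]
for c,(x0,y0) in dict(top=(255,135),side=(240,210)).items():
    im=robot.camera(c)[:,:,::-1].copy();cv2.imwrite(f"pics/{c}1.png",im);cr.append(cv2.resize(im[y0:y0+56,x0:x0+56],(392,392),interpolation=cv2.INTER_CUBIC))
    s=robot.observe();print(c,proj(c,s["ee_pos"]),(proj(c,s["ee_pos"])-[x0,y0]+.5)*7)
cv2.imwrite("pics/d.png",np.hstack(cr))
E
```

```text
shift cm [9.01 0.26 0.11] turn [ 0.    -0.     0.001] |deg| 0.0 pos [628.  135.4 120.1] q7 -0.47 open 0.895 F [-0.1 -0.4 -0. ] t 3.3
top [275.74196459 167.59186439] [148.69375216 231.6430507 ]
side [276.3506198  228.27041084] [257.95433861 131.39287587]
```

View pics/d.png

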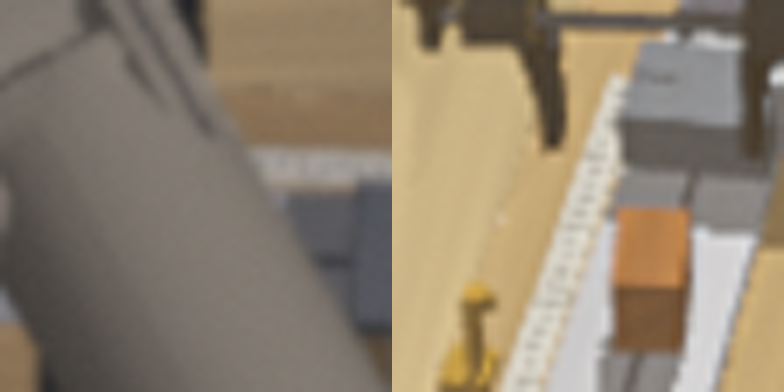

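The crop shows both fingers astride the offcut in x, with tips at pane x 553 and 757 and the offcut at 650. Allowing for a side-view bias of about 1 px, y agrees too. Descend and grip.

play_rows(
  steps=[
    [[0.2,4.5,0.1,0,0,0,0],[0.2,9.0,0.1,0,0,0,0],[0.2,9.0,0.1,0,0,0,0],[0.8,9.0,0.1,0,0,0,0],[0.8,9.0,0.1,0,0,0,0],[0.8,9.0,0.1,0,0,0,0],[0.8,9.0,0.1,0,0,0,0],[0.8,9.0,0.1,0,0,0,0],[0.8,9.0,0.1,0,0,0,0],[0.8,9.0,0.1,0,0,0,0]],
  ],
  grip_force=15,
)

```text
time_s: 4.4
ee_pos: [628.1, 137.4, 30.3]
tool_rot: [-0.011, 0.707, 0.011, 0.707]
contact_force: [-0.1, -0.8, 3.3]
opening: 0.366
```

play_rows(
  steps=[
    [[0.8,-5,0,0,0,0,0],[0.8,-10,0,0,0,0,0],[0.8,-13,0,0,0,0,0],[0.8,-13,0,0,0,0,0]],
  ],
)

```text
time_s: 4.8
ee_pos: [630.1, 138.4, 165.3]
tool_rot: [-0.01, 0.704, 0.011, 0.71]
contact_force: [0.5, 0.7, -1.0]
opening: 0.367
```

```bash
python3 -c "
from h import *
plan(455,-408,160,-.03)"
```

```text
shift cm [  0.3  -54.08 -19.2 ] turn [ 0.061  0.008 -0.002] |deg| 3.5 pos [630.1 138.4 165.3] q7 -0.45 open 0.367 F [ 0.5  0.7 -1. ] t 4.8
```

play_rows(
  steps=[
    [[0.8,0,-5,-1.8,0,0,0],[0.8,0,-10,-3.6,0,0,0],[0.8,0,-14.5,-5.2,0,0,0],[0.8,0,-19,-6.8,0,0,0],[0.8,0,-23.5,-8.4,0,0,0],[0.8,0,-28,-10,0,0,0],[0.8,0,-32.5,-11.6,0,0,0],[0.8,0,-37,-13.2,0,0,0],[0.8,0,-41.5,-14.8,0,0,0],[0.8,0,-46,-16.4,0,0,0],[0.8,0,-50,-17.8,0,0,0],[0.8,0,-54,-19.2,0,0,0]],
  ],
)

```text
time_s: 6.0
ee_pos: [451.4, -409.8, 159.0]
tool_rot: [-0.011, 0.707, 0.011, 0.707]
contact_force: [0.4, -0.4, 1.1]
opening: 0.366
```

play_rows(
  steps=[
    [[0.8,0,0,0,0,0,0],[0.8,0,0,0,0,0,0]],
  ],
)

```text
time_s: 6.2
ee_pos: [451.9, -408.7, 158.8]
tool_rot: [-0.01, 0.707, 0.011, 0.707]
contact_force: [0.9, 0.7, -0.4]
opening: 0.366
```

```bash
python3 - <<'E'
from h import *
plan(455,-408,24,0)
im=robot.camera("side")[:,:,::-1].copy();cv2.imwrite("pics/side2.png",im)
im=robot.camera("top")[:,:,::-1].copy();cv2.imwrite("pics/top2.png",im)
for r in robot.trace("side","crate")[:1]:print(r["rect"],r["p"])
c=np.hstack([cv2.resize(cv2.imread(f"pics/{n}2.png")[y:y+110,x:x+110],(396,396),interpolation=cv2.INTER_CUBIC) for n,x,y in(("top",390,170),("side",300,90))]);cv2.imwrite("pics/e.png",c)
E
```

```text
shift cm [13.48  0.04  0.33] turn [ 0.029 -0.001 -0.001] |deg| 1.7 pos [ 451.9 -408.7  158.8] q7 0.58 open 0.366 F [ 0.9  0.7 -0.4] t 6.2
[322.7, 145.6, 370.7, 181.4] 0.55
```

View pics/e.png

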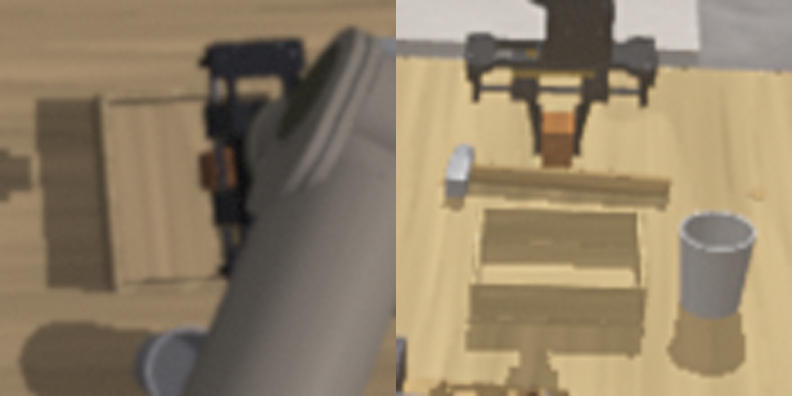

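The offcut is held over the crate: in the side pane the jaws are at x 557 and the crate spans 470–645. Lower and release.

play_rows(
  steps=[
    [[0.8,4.5,0,0,0,0,0],[0.8,9,0,0,0,0,0],[0.8,13.2,0,0,0,0,0],[0.8,13.6,0,0,0,0,0],[0.8,13.6,0,0,0,0,0],[0.3,13.6,0,0,0,0,0],[0.3,13.6,0,0,0,0,0],[0.3,13.6,0,0,0,0,0],[0.3,13.6,0,0,0,0,0],[0.3,9,0,0,0,0,0],[0.3,4.5,0,0,0,0,0],[0.3,0,0,0,0,0,0]],
  ],
)

```text
time_s: 7.55
ee_pos: [452.6, -408.1, 162.0]
tool_rot: [-0.011, 0.707, 0.011, 0.707]
contact_force: [1.4, -1.4, -0.2]
opening: 0.694
```

```bash
python3 - <<'E'
from h import *
im=robot.camera("side")[:,:,::-1].copy();cv2.imwrite("pics/side3.png",im)
for r in robot.trace("side","offcut"):print(r["rect"],round(r["p"],2))
p=(590,48,-.06)
b=np.array([-127,-30,0]);w=W(p,b);print("bar grip pt",w)
plan(w[0],w[1],150,np.pi/2-.06)
E
```

```text
[211.1, 249.0, 229.6, 270.6] 0.87
bar grip pt [461.42961123  25.66941262   0.        ]
shift cm [ 1.43 43.57  1.92] turn [-1.48e+00  1.00e-03  1.20e-02] |deg| 84.8 pos [ 455.6 -410.3  167.5] q7 0.58 open 0.697 F [ 0.1 -0.3 -0.2] t 7.65
```

play_rows(
  steps=[
    [[0.3,1,5,0.2,-0.12,0,0],[0.3,1.4,43.6,1.9,-1.48,0,0],[0.3,1.4,43.6,1.9,-1.48,0,0],[0.3,1.4,43.6,1.9,-1.48,0,0],[0.3,1.4,43.6,1.9,-1.48,0,0],[0.3,1.4,43.6,1.9,-1.48,0,0],[0.3,1.4,43.6,1.9,-1.48,0,0],[0.3,1.4,43.6,1.9,-1.48,0,0],[0.3,1.4,43.6,1.9,-1.48,0,0],[0.3,1.4,43.6,1.9,-1.48,0,0],[0.3,1.4,43.6,1.9,-1.48,0,0],[0.3,1.4,43.6,1.9,-1.48,0,0]],
  ],
)

```text
time_s: 8.85
ee_pos: [458.2, 27.3, 145.9]
tool_rot: [-0.484, 0.516, 0.483, 0.516]
contact_force: [0.2, -0.4, -0.4]
opening: 0.703
```

```bash
python3 - <<'E'
from h import *
plan(461,24.5,90,np.pi/2-.06)
for c in("top","side"):cv2.imwrite(f"pics/{c}4.png",robot.camera(c)[:,:,::-1])
for q in("offcut","bar"):
  for c in("top","side"):
    for r in robot.trace(c,q):print(q,c,r["rect"],round(r["p"],2))
c=np.hstack([cv2.resize(cv2.imread(f"pics/{n}4.png")[y:y+75,x:x+75],(396,396),interpolation=cv2.INTER_CUBIC) for n,x,y in(("top",405,187),("side",285,180))]);cv2.imwrite("pics/f.png",c)
E
```

```text
shift cm [ 5.59 -0.3  -0.25] turn [-0.005 -0.    -0.   ] |deg| 0.3 pos [458.2  27.3 145.9] q7 1.29 open 0.703 F [ 0.2 -0.4 -0.4] t 8.85
offcut top [434.4, 214.4, 453.2, 227.1] 0.69
offcut top [264.7, 114.8, 276.7, 133.8] 0.63
offcut side [212.4, 249.7, 233.7, 270.5] 0.87
bar side [293.6, 220.5, 339.7, 232.6] 0.6
bar side [274.1, 200.0, 340.5, 235.6] 0.2
```

View pics/f.png

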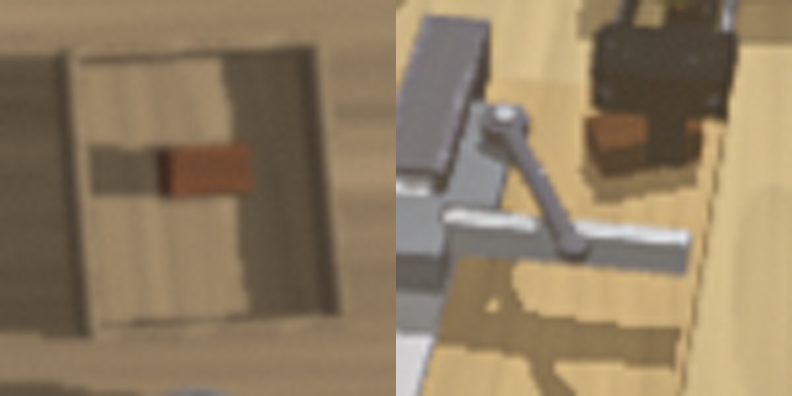

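The left pane shows the offcut lying flat in the crate at (205,170). The right pane shows the fingers over the bar near its free end, tips at (675,165) and bar end at (690,250). Descend.

play_rows(
  steps=[
    [[0.3,3,0.3,-0.2,0,0,0],[0.3,5.6,0.3,-0.2,0,0,0],[0.3,5.6,0.3,-0.2,0,0,0],[0.3,5.6,0.3,-0.2,0,0,0]],
  ],
)

```text
time_s: 9.55
ee_pos: [455.2, 26.4, 90.4]
tool_rot: [-0.484, 0.515, 0.485, 0.515]
contact_force: [0.5, 1.1, 0.3]
opening: 0.698
```

```bash
python3 - <<'E'
from h import *
plan(464,24,35,np.pi/2-.06)
E
```

```text
shift cm [ 5.54 -0.9  -0.19] turn [-0.     0.001 -0.001] |deg| 0.0 pos [455.2  26.4  90.4] q7 1.23 open 0.698 F [0.5 1.1 0.3] t 9.55
```

play_rows(
  steps=[
    [[0.3,0,-0.9,-0.2,0,0,0],[0.3,2.5,-0.9,-0.2,0,0,0],[0.3,5.4,-0.9,-0.2,0,0,0],[0.3,5.5,-0.9,-0.2,0,0,0],[0.95,5.5,-0.9,-0.2,0,0,0],[0.95,5.5,-0.9,-0.2,0,0,0],[0.95,5.5,-0.9,-0.2,0,0,0],[0.95,5.5,-0.9,-0.2,0,0,0],[0.95,5.5,-0.9,-0.2,0,0,0],[0.95,5.5,-0.9,-0.2,0,0,0]],
  ],
  grip_force=12,
)

```text
time_s: 10.55
ee_pos: [464.1, 23.6, 35.2]
tool_rot: [-0.485, 0.515, 0.485, 0.515]
contact_force: [0.1, -0.5, 0.2]
opening: 0.241
```

```bash
python3 - <<'E'
from h import *
plan(464,24,35,np.pi/2-.06)
E
```

```text
shift cm [0.02 0.02 0.04] turn [ 0. -0.  0.] |deg| 0.0 pos [464.1  23.6  35.2] q7 1.14 open 0.241 F [ 0.1 -0.5  0.2] t 10.55
```

Still closing (21 mm); let it finish.

play_rows(
  steps=[
    [[0.95,0,0,0,0,0,0],[0.95,0,0,0,0,0,0],[0.95,0,0,0,0,0,0],[0.95,0,0,0,0,0,0]],
  ],
)

```text
time_s: 10.95
ee_pos: [464.2, 25.9, 35.2]
tool_rot: [-0.485, 0.514, 0.486, 0.515]
contact_force: [0.4, 8.1, -0.7]
opening: 0.155
```

```bash
python3 - <<'E'
from h import *
s=robot.observe();print(s["ee_pos"],s["opening"]*87,s["contact_force"])
for c in("top","side"):cv2.imwrite(f"pics/{c}5.png",robot.camera(c)[:,:,::-1])
E
```

```text
[464.24372168  25.89449075  35.16782667] 13.48019301183597 [ 0.42906496  8.08160716 -0.73982014]
```

The bar is gripped (opening 13.5 mm, bar at world (464,26)). Draw it out 145 mm first, a little short of the mark.

play_rows(
  steps=[
    [[0.95,0,0,1,0,0,0],[0.95,0,0,3,0,0,0],[0.95,0,0,5,0,0,0],[0.95,0,0,7,0,0,0],[0.95,0,0,9,0,0,0],[0.95,0,0,11,0,0,0],[0.95,0,0,13,0,0,0],[0.95,0,0,14.5,0,0,0],[0.95,0,0,14.5,0,0,0],[0.95,0,0,14.5,0,0,0],[0.95,0,0,14.5,0,0,0]],
  ],
)

```text
time_s: 12.15
ee_pos: [473.3, 167.8, 35.3]
tool_rot: [-0.485, 0.515, 0.484, 0.515]
contact_force: [3.5, -2.7, 4.7]
opening: 0.158
```

```bash
python3 - <<'E'
from h import *
s=robot.observe();print(s["ee_pos"],s["opening"]*87,s["contact_force"])
for c in("top","side"):cv2.imwrite(f"pics/{c}6.png",robot.camera(c)[:,:,::-1])
for r in robot.trace("side","pointer")+robot.trace("side","bar"):print(r["rect"],round(r["p"],2))
im=cv2.imread("pics/side6.png")[215:285,235:355];cv2.imwrite("pics/g.png",cv2.resize(im,None,fx=6.6,fy=6.6,interpolation=cv2.INTER_NEAREST))
E
```

```text
[473.31600802 167.81946544  35.25198701] 13.717021687288252 [ 3.54588431 -2.74455104  4.67363195]
[248.2, 251.7, 254.7, 269.7] 0.43
[288.5, 247.1, 307.4, 260.9] 0.78
[240.1, 184.4, 349.8, 291.4] 0.57
```

View pics/g.png

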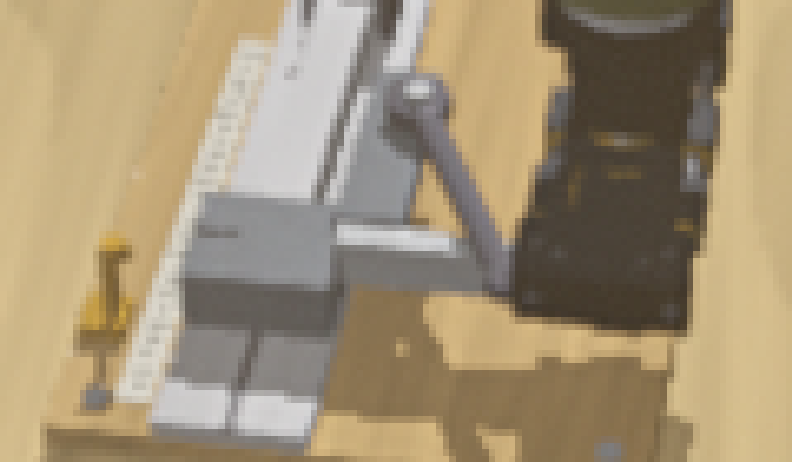

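The side crop shows the leg drawn out, fingers on the bar at (610,290) with the lever still open, head at (260,260), and the pointer head at (114,246). The pointer still lies nearer the camera than the bar line. I measure the remaining gap at sub-pixel level in this view.

```bash
cat > gap.py <<'E'
from h import *
import sys
n=sys.argv[1]
im=cv2.imread(f"pics/side{n}.png").astype(float);g=im.mean(2)
hsv=cv2.cvtColor(im.astype(np.uint8),cv2.COLOR_BGR2HSV)
u0,u1=int(sys.argv[2]),int(sys.argv[3]);v0,v1=int(sys.argv[4]),int(sys.argv[5])
if len(sys.argv)>6:print(g[v0:v1,u0:u1:2].astype(int))
c=[]
for u in range(u0,u1):
    col=g[v0:v1,u];d=np.diff(col)
    up=np.argmax(d);dn=up+1+np.argmin(d[up+1:])
    f=lambda i:(lambda a:v0+i+.5+(0 if a[0]-2*a[1]+a[2]==0 else .5*(a[0]-a[2])/(a[0]-2*a[1]+a[2])))(d[i-1:i+2]) if 0<i<len(d)-1 else v0+i+.5
    c.append((u,f(up),f(dn)))
c=np.array(c);print(c.round(2)[::3])
for yaw in(-.055,-.065):
    p=(590,52,yaw)
    e=[[J(p,at("side",u,v,66))[1] for u,v in zip(c[:,0],c[:,k])] for k in(1,2)]
    print(yaw,"bar edges jig y",np.median(e[0]),np.median(e[1]),"mid",(np.median(e[0])+np.median(e[1]))/2,"ptr",J(p,at("side",251.8,251.7,59)), "slope",np.polyfit(c[:,0],e[1],1)[0].round(3))
E
python3 gap.py 6 287 302 244 258 v
python3 -c "
import cv2;im=cv2.imread('pics/side0.png');print(im[248:270,248:258,2]-0);print(im[248:270,248:258,0])"
```

```text
[[146 144 147 148 150 114 163 166]
 [142 145 147 146 149 114 162 167]
 [143 146 147 147 150 124 162 166]
 [130 134 136 138 144 122 149 166]
 [145 135 120 117 122 102 111 164]
 [199 188 171 158 159 151 145 170]
 [209 209 206 208 215 203 195 191]
 [192 198 192 198 204 208 211 209]
 [123 129 133 157 179 193 201 194]
 [112 111 112 116 119 126 129 134]
 [115 116 114 113 112 112 110 112]
 [115 116 117 115 115 114 113 114]
 [113 117 116 116 115 116 115 115]
 [109 115 116 116 116 115 114 114]]
[[287.   248.47 251.47]
 [290.   248.74 251.53]
 [293.   249.14 252.03]
 [296.   248.9  252.45]
 [299.   249.31 252.54]]
-0.055 bar edges jig y 106.7 119.6 mid 113.15 ptr [101.6 127.5  59. ] slope 0.014
-0.065 bar edges jig y 106.5 119.5 mid 113.0 ptr [100.3 128.5  59. ] slope -0.014
[[202 206 206 201 194 196 198 197 194 193]
 [203 206 205 200 197 198 198 196 194 194]
 [203 207 206 201 198 198 198 197 194 193]
 [207 208 206 206 200 191 191 196 194 193]
 [208 201 187 185 182 159 163 188 195 193]
 [209 185 146 135 125 117 140 184 195 193]
 [211 189 143 124 120 147 169 190 195 191]
 [212 193 149 122 135 1
[... 869 characters left out ...]
09 119 115]
 [140 117  73  56  55  78  96 114 117 111]
 [142 122  79  54  67 111 121 120 117 109]
 [140 120  78  55  64 112 121 118 114 111]
 [138 127  87  54  59 109 120 117 113 114]
 [129 120  81  55  58 106 119 116 108 125]
 [110  90  70  54  55  90 106 114 112 148]
 [ 88  67  62  56  54  64  74  99 115 174]
 [ 75  69  64  58  55  66  61  91 124 187]
 [ 68  71  69  59  58  67  63 101 151 193]
 [ 68  72  63  62  60  65  71 111 178 193]
 [ 61  67  59  58  63  62  90 126 188 188]
 [ 59  57  58  56  54  56 102 152 192 189]
 [ 71  69  68  67  65  74 111 178 197 175]
 [ 84  84  82  81  80 101 128 190 191 188]
 [ 99  88  82  91  91 110 152 192 178 177]
 [125  96  82 107 111 122 179 198 199 197]]
```

```bash
python3 - <<'E'
from h import *
p=(590,52,-.06)
for n,u,v,z in[("point",254,252.5,59),("point",254,252.5,60),("foot",251,261.75,18),("foot",251,261.75,20)]:print(n,J(p,at("side",u,v,z)))
im=cv2.imread("pics/top0.png");print("R\n",im[142:158,258:280,2],"\nB\n",im[142:158,258:280,0])
# bar in top0
g=im.astype(float).mean(2);q=(590,48,-.06)
for v in(208,212,216,220):
    r=g[v,304:322];w=np.clip(r-np.median(r)-8,0,None);print(v,r.astype(int))
print(np.abs(cv2.imread("pics/top6.png").astype(int)-im).mean(2)[142:158,258:280].max())
E
```

```text
point [ 93.7 130.5  59. ]
point [ 93.4 131.6  60. ]
foot [106.4 128.   18. ]
foot [105.7 130.1  20. ]
R
 [[154 155 153 154 153 153 155 152 153 153 153 152 151 151 151 150 150 151
  149 149 150 149]
 [153 153 154 152 153 152 152 152 151 151 151 150 152 150 150 150 150 149
  150 149 149 148]
 [153 153 152 152 152 152 152 150 151 151 152 152 151 152 151 152 151 151
  151 150 150 151]
 [154 154 154 153 153 151 152 155 155 155 155 155 156 155 155 155 154 155
  155 155 155 154]
 [152 151 151 150 147 143 149 153 156 156 156 155 157 155 154 154 155 154
  155 154 154 154]
 [146 145 146 144 138 131 136 141 143 143 144 146 146 144 139 143 145 145
  146 147 147 144]
 [141 141 141 139 129 114 119 129 134 133 131 131 132 129 127 135 139 138
  140 140 139 139]
 [138 140 140 137 125 107 111 125 131 131 124 123 126 125 126 136 139 139
  138 138 138 137]
 [134 133 134 131 122 101 103 117 123 120 112 114 124 125 126 135 136 137
  137 136 137 136]
 [112 112 112 112 105  94  96 107 114 106  98 108 125 127 126 133 136 136
  135 135 135 135]
 [ 98  99  96  98  96  92  99 112 113 106  99 110 122 125 125 132
[... 1602 characters left out ...]
80  82  81]
 [103 102 100  97  92  90  88  88  86  84  81  81  81  83  85  88  90  90
   87  87  85  86]
 [134 132 131 131 131 130 130 130 129 124 116 115 118 119 120 119 119 117
  112 111 110 110]
 [148 143 138 145 145 143 147 148 147 140 130 133 140 141 142 141 142 141
  139 139 138 137]
 [149 146 140 148 147 143 150 148 146 141 132 135 145 145 148 147 144 149
  148 144 148 145]]
208 [ 71  75  90 108 114 113 117 121 125 127 121 112 112 114 114 115 113 112]
212 [ 74  78  92 107 109 108 111 125 128 131 127 116 113 112 113 112 113 112]
216 [ 77  90 108 114 113 111 116 128 131 129 124 112 110 112 112 111 111 111]
220 [ 69  71  86 103 108 106 109 123 128 127 124 116 112 114 113 113 114 114]
4.0
```

```bash
python3 - <<'E'
from h import *
p=(590,48,-.06)
for z in(55,60):print("ptr",J(p,at("top",268.4,155,z)))
for u,v in((312.6,212),(312.5,220),(312.8,204)):print("bar0",J(p,at("top",u,v,66)))
for w in([464.24,25.89,0],[473.3,167.8,0]):print("tcp",J(p,w))
E
python3 gap.py 0 300 330 216 232 | tail -3; python3 gap.py 5 300 322 216 232 | tail -2
```

```text
ptr [ 86.4 123.2  55. ]
ptr [ 85.4 122.5  60. ]
bar0 [-100.3  -31.4   66. ]
bar0 [-126.4  -32.    66. ]
bar0 [-74.1 -31.1  66. ]
tcp [-124.2  -29.6    0. ]
tcp [-123.7  112.6    0. ]Traceback (most recent call last):
  File "gap.py", line 11, in <module>
    up=np.argmax(d);dn=up+1+np.argmin(d[up+1:])
                            ~~~~~~~~~^^^^^^^^^^
    return _wrapfunc(a, 'argmin', axis=axis, out=out, **kwds)
    return bound(*args, **kwds)
ValueError: attempt to get argmin of an empty sequence
Traceback (most recent call last):
  File "gap.py", line 11, in <module>
    up=np.argmax(d);dn=up+1+np.argmin(d[up+1:])
                            ~~~~~~~~~^^^^^^^^^^
ValueError: attempt to get argmin of an empty sequence
```

Side view: bar at 113 and pointer at about 130 in the jig frame, so a gap of about 17 mm. In the top view I read the head top at u≈266 and the foot at 264.5–272, which gives about 17–18 mm. The dark mark at u=268 is a ruler tick. Move 17 mm on and re-measure.

play_rows(
  steps=[
    [[0.95,0,0,0.6,0,0,0],[0.95,0,0,1.2,0,0,0],[0.95,0,0,1.7,0,0,0],[0.95,0,0,1.7,0,0,0],[0.95,0,0,1.7,0,0,0],[0.95,0,0,1.7,0,0,0]],
  ],
)

```text
time_s: 12.95
ee_pos: [474.4, 184.8, 35.2]
tool_rot: [-0.485, 0.515, 0.484, 0.515]
contact_force: [5.5, -3.0, 3.1]
opening: 0.161
```

```bash
python3 - <<'E'
from h import *
s=robot.observe();print(s["ee_pos"],J((590,48,-.06),s["ee_pos"]),s["opening"]*87,s["contact_force"])
for c in("top","side"):cv2.imwrite(f"pics/{c}7.png",robot.camera(c)[:,:,::-1])
im=cv2.imread("pics/side7.png")[235:280,240:310]
k=11.2;im=cv2.resize(im,None,fx=k,fy=k,interpolation=cv2.INTER_CUBIC)
# guide line: bar centre at z=66 & z=59 from the measured robot y
for z,col in((66,(0,255,0)),(59,(0,0,255))):
    for y in (130,):
        a=[tuple(((proj("side",W((590,52,-.06),(x,y,z)))-[240,235]+.5)*k).astype(int)) for x in(-60,120)];cv2.line(im,a[0],a[1],col,1)
cv2.imwrite("pics/h.png",im)
E
python3 gap.py 7 287 302 247 262
```

```text
[474.41183413 184.81740058  35.19325892] [-123.6  129.6   35.2] 14.01872361690492 [ 5.49702257 -3.02315485  3.11914579]
[[287.   252.28 255.45]
 [290.   252.6  255.51]
 [293.   252.98 255.76]
 [296.   252.84 256.44]
 [299.   253.29 256.53]]
-0.055 bar edges jig y 123.3 136.6 mid 129.95 ptr [101.6 127.5  59. ] slope 0.024
-0.065 bar edges jig y 123.3 136.2 mid 129.75 ptr [100.3 128.5  59. ] slope -0.005
```

View pics/h.png

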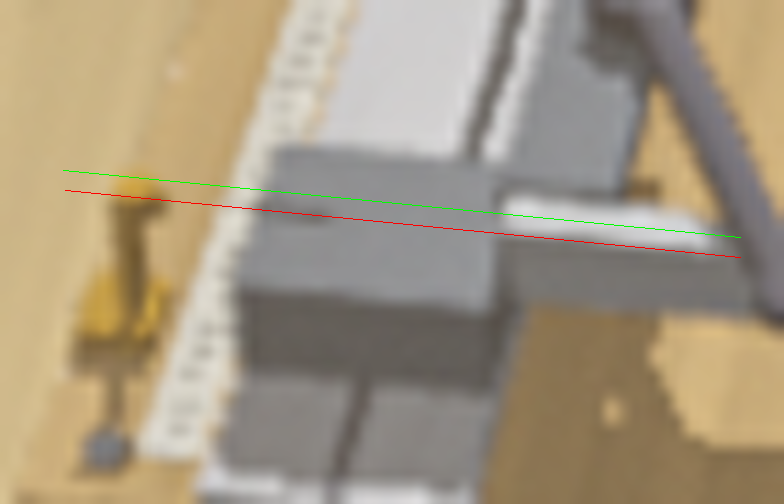

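The lines drawn at the two heights for jig y=130 run through the bar's top face centre, around (600,220), and the pointer head at (137,190). The pointer is about 1 mm further on by the average of my readings (about 131). Nudge 1 mm, lighten the grip, and slide along the bar towards the lever.

play_rows(
  steps=[
    [[0.95,0,0,0.1,0,0,0],[0.95,0,-0.6,0.1,0,0,0],[0.95,0,-1.4,0.1,0,0,0],[0.95,0,-2.2,0.1,0,0,0],[0.95,0,-3,0.1,0,0,0],[0.95,0,-3.8,0.1,0,0,0],[0.95,0,-4.6,0.1,0,0,0],[0.95,0,-5.4,0.1,0,0,0],[0.95,0,-6.2,0.1,0,0,0],[0.95,0,-7,0.1,0,0,0],[0.95,0,-7,0.1,0,0,0]],
  ],
  grip_force=8,
)

```text
time_s: 14.15
ee_pos: [541.7, 181.2, 33.2]
tool_rot: [-0.484, 0.517, 0.486, 0.513]
contact_force: [-1.7, -3.5, -4.9]
opening: 0.156
```

```bash
cat > st.py <<'E'
from h import *
s=robot.observe();print(s["time_s"],s["ee_pos"],J((590,48,-.06),s["ee_pos"]),s["opening"]*87,s["contact_force"].round(1),s["wrist_torque"].round(2))
E
python3 st.py
```

```text
14.15 [541.67199229 181.16737248  33.17124257] [-56.2 130.   33.2] 13.552592684512346 [-1.7 -3.5 -4.9] [-0.63  0.29 -0.09]
```

play_rows(
  steps=[
    [[0.95,0,-0.5,0.05,0,0,0],[0.95,0,-1,0.05,0,0,0],[0.95,0,-1.4,0.05,0,0,0],[0.95,0,-1.6,0.05,0,0,0],[0.95,0,-1.6,0.05,0,0,0]],
  ],
)

```text
time_s: 14.65
ee_pos: [556.9, 181.0, 33.3]
tool_rot: [-0.484, 0.517, 0.486, 0.513]
contact_force: [-4.9, -3.6, -1.8]
opening: 0.158
```

```bash
python3 st.py
```

```text
14.65 [556.92780331 181.04144558  33.27569353] [-41.  130.8  33.3] 13.721217125605241 [-4.9 -3.6 -1.8] [-0.59  1.09 -0.07]
```

play_rows(
  steps=[
    [[0.95,0,-0.2,0,0,0,0],[0.95,0,-0.3,0,0,0,0],[0.95,0,-0.3,0,0,0,0]],
  ],
)

```text
time_s: 14.95
ee_pos: [559.6, 180.9, 33.2]
tool_rot: [-0.484, 0.517, 0.486, 0.513]
contact_force: [-6.5, -2.5, -0.5]
opening: 0.163
```

play_rows(
  steps=[
    [[0.95,0,-0.2,0,0,0,0],[0.95,0,-0.3,0,0,0,0],[0.95,0,-0.3,0,0,0,0]],
  ],
)

```text
time_s: 15.25
ee_pos: [562.5, 180.8, 33.3]
tool_rot: [-0.484, 0.517, 0.486, 0.512]
contact_force: [-7.6, -3.0, 0.4]
opening: 0.16
```

```bash
python3 st.py
```

```text
15.25 [562.45219281 180.82277532  33.2703762 ] [-35.5 130.9  33.3] 13.923575650320874 [-7.6 -3.   0.4] [-0.62  1.51 -0.06]
```

play_rows(
  steps=[
    [[0.95,0,-0.2,0,0,0,0],[0.95,0,-0.3,0,0,0,0],[0.95,0,-0.3,0,0,0,0],[0.95,0,-0.3,0,0,0,0]],
  ],
)

```text
time_s: 15.65
ee_pos: [562.7, 181.8, 33.2]
tool_rot: [-0.483, 0.518, 0.487, 0.511]
contact_force: [-20.2, -2.8, 8.5]
opening: 0.162
```

```bash
python3 st.py; python3 - <<'E'
from h import *
for c in("top","side"):cv2.imwrite(f"pics/{c}8.png",robot.camera(c)[:,:,::-1])
im=cv2.imread("pics/side8.png")[205:280,240:350]
k=7.2;im=cv2.resize(im,None,fx=k,fy=k,interpolation=cv2.INTER_CUBIC);cv2.imwrite("pics/i.png",im)
E
```

```text
15.65 [562.69031023 181.76842223  33.1977621 ] [-35.3 131.9  33.2] 14.13685970914898 [-20.2  -2.8   8.5] [-0.63  3.88 -0.49]
```

View pics/i.png

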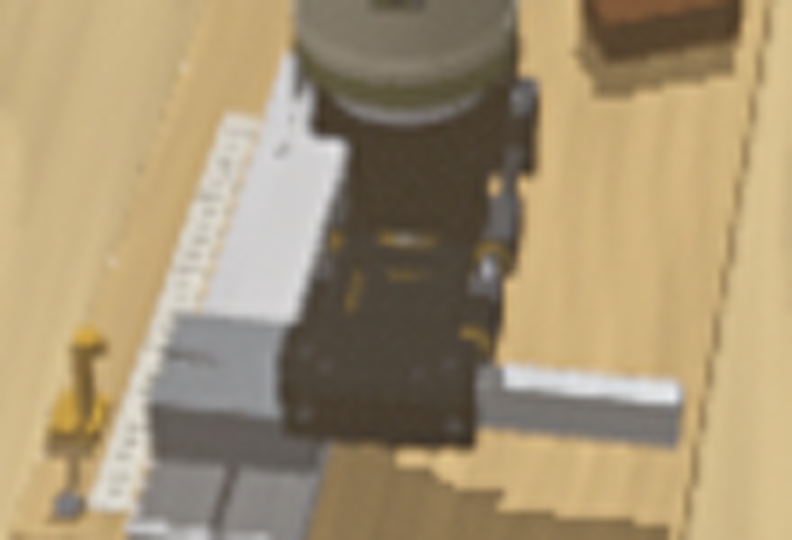

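The gripper is now by the head. The force jumped from 8 to 20 N at jig x −35, so the lever is at its stop. The pointer is at (85,340) and the bar's free end at (680,390). I measure the bar again from its visible end, then ease the push.

```bash
python3 gap.py 8 311 332 250 266; python3 - <<'E'
from h import *
for r in robot.trace("side","lever")[:2]+robot.trace("top","lever")[:2]:print(r["rect"],r["p"])
E
```

```text
[299.4, 303.1, 363.3, 356.8] 0.72
[259.8, 218.7, 333.8, 273.4] 0.28Traceback (most recent call last):
  File "gap.py", line 11, in <module>
    up=np.argmax(d);dn=up+1+np.argmin(d[up+1:])
                            ~~~~~~~~~^^^^^^^^^^
    return _wrapfunc(a, 'argmin', axis=axis, out=out, **kwds)
    return bound(*args, **kwds)
ValueError: attempt to get argmin of an empty sequence
```

play_rows(
  steps=[
    [[0.95,0,0.1,0,0,0,0],[0.95,0,0.2,0,0,0,0],[0.95,0,0.2,0,0,0,0],[0.95,0,0.2,0,0,0,0]],
  ],
)

```text
time_s: 16.25
ee_pos: [562.7, 181.2, 33.2]
tool_rot: [-0.484, 0.517, 0.486, 0.512]
contact_force: [-11.4, -2.2, 1.9]
opening: 0.159
```

```bash
python3 st.py; python3 - <<'E'
from h import *
for c in("top","side"):cv2.imwrite(f"pics/{c}9.png",robot.camera(c)[:,:,::-1])
E
python3 gap.py 9 311 332 250 266 v
```

```text
16.25 [562.65511197 181.21371965  33.24564223] [-35.3 131.3  33.2] 13.821765330047388 [-11.4  -2.2   1.9] [-0.45  2.08 -0.23]
[[171 168 170 170 167 169 172 172 170 170 164]
 [171 167 169 172 168 169 174 173 170 169 164]
 [170 168 169 172 168 169 174 172 169 171 163]
 [169 166 170 171 169 169 175 172 169 171 162]
 [170 165 169 171 167 166 175 171 169 170 162]
 [195 182 179 176 162 168 176 168 169 168 161]
 [222 208 202 195 180 195 192 179 174 166 160]
 [215 217 214 216 215 222 213 201 198 189 192]
 [196 206 199 205 212 218 221 218 219 220 225]
 [123 131 133 155 183 202 210 204 210 217 224]
 [112 113 112 114 119 126 132 137 165 191 209]
 [116 115 114 114 114 112 114 114 116 120 129]
 [115 114 114 116 116 115 115 116 114 112 112]
 [113 114 114 115 114 115 116 116 115 116 116]
 [133 125 121 118 116 116 115 116 115 117 117]
 [158 154 150 144 133 137 122 122 118 116 116]]Traceback (most recent call last):
  File "gap.py", line 11, in <module>
    up=np.argmax(d);dn=up+1+np.argmin(d[up+1:])
                            ~~~~~~~~~^^^^^^^^^^
    return _wrapfunc(a, 'argmin', axis=axis, out=out, **kwds)
    return bound(*args, **kwds)
ValueError: attempt to get argmin of an empty sequence
```

```bash
python3 - <<'E'
from h import *
p=(590,52,-.06)
for n,us,v0 in((7,range(286,303),254),(9,range(311,333),256)):
    g=cv2.imread(f"pics/side{n}.png").astype(float).mean(2);e=[]
    for u in us:
        col=g[v0-2:v0+11,u];i=np.argmax(col)
        while col[i+1]>165:i+=1
        v=v0-2+i+(col[i]-165)/(col[i]-col[i+1]);e.append(J(p,at("side",u,v,66)))
    e=np.array(e);print(n,np.median(e[:,1]),np.polyfit(e[:,0],e[:,1],1),e[[0,-1]])
# lever: is anything of it visible ahead of the gripper, predicted closed tip
for ang in(0,.25,.5):
    a=.5-ang;print(ang,proj("side",W((590,52,-.06),(-20-130*np.sin(a),131-85+130*np.cos(a),74))))
cr=cv2.imread("pics/side9.png")[235:285,262:322];cv2.imwrite("pics/j.png",cv2.resize(cr,None,fx=12,fy=12,interpolation=cv2.INTER_CUBIC))
E
```

```text
7 136.1 [2.16847871e-03 1.36058192e+02] [[ -3.4 136.5  66. ]
 [-50.3 135.7  66. ]]
9 139.35000000000002 [-1.89202626e-02  1.37235445e+02] [[ -77.2  139.4   66. ]
 [-138.2  139.9   66. ]]
0 [311.73026507 261.40187731]
0.25 [300.5794963  263.19146133]
0.5 [289.13407988 263.04128357]
```

View pics/j.png

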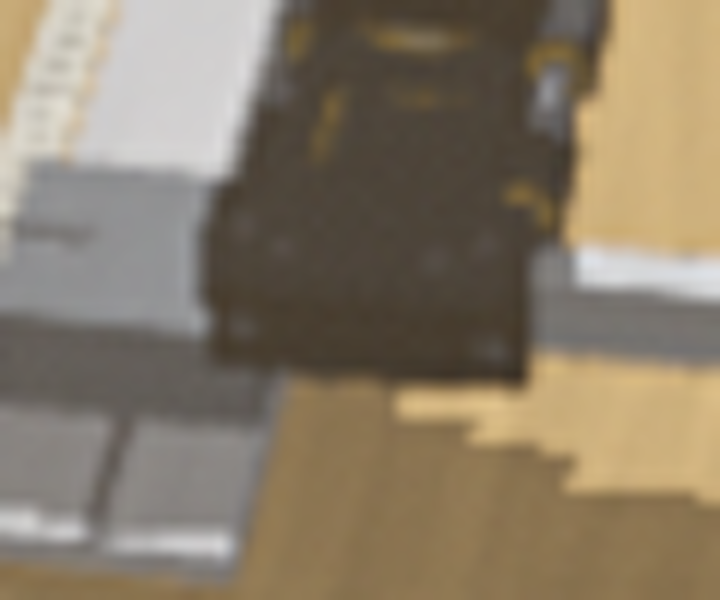

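The crop shows the lever hidden under the gripper body. The head's top face is clear, from rows 160 to 320. Its edges lie close to the pointer, so they give a check on the mark that hardly depends on yaw, without another picture.

```bash
python3 - <<'E'
from h import *
g=cv2.imread("pics/side9.png").astype(float).mean(2)
def edge(d,i):
    a=np.abs(d[i-1:i+2]);den=a[0]-2*a[1]+a[2];return i+.5+(.5*(a[0]-a[2])/den if den else 0)
rows={}
for u in range(268,280):
    col=g[243:268,u];d=np.diff(col);i=np.argmin(d[1:10])+1;j=np.argmin(d[14:23])+14
    vb,vf=243+edge(d,i),243+edge(d,j)
    o=[]
    for yaw in(-.06,-.075):
        p=(590,52,yaw);B=J(p,at("side",u,vb,58));F=J(p,at("side",u,vf,58));P=J(p,at("side",254,252.5,59.5));o+=[B[0],B[1],F[1],round((B[1]+F[1])/2,1),P[1]]
    print(u,round(vb,2),round(vf,2),o)
gt=cv2.imread("pics/top9.png").astype(float).mean(2)
print(gt[150:176:2,258:296].astype(int))
E
```

```text
268 248.18 261.43 [np.float64(57.3), np.float64(104.7), np.float64(161.3), np.float64(133.0), np.float64(131.1), np.float64(55.7), np.float64(105.6), np.float64(161.9), np.float64(133.8), np.float64(132.5)]
269 248.29 261.46 [np.float64(54.3), np.float64(104.7), np.float64(161.0), np.float64(132.8), np.float64(131.1), np.float64(52.7), np.float64(105.5), np.float64(161.6), np.float64(133.6), np.float64(132.5)]
270 248.29 261.51 [np.float64(51.3), np.float64(104.3), np.float64(160.8), np.float64(132.6), np.float64(131.1), np.float64(49.7), np.float64(105.1), np.float64(161.4), np.float64(133.2), np.float64(132.5)]
271 248.42 261.51 [np.float64(48.2), np.float64(104.4), np.float64(160.4), np.float64(132.4), np.float64(131.1), np.float64(46.7), np.float64(105.2), np.float64(160.9), np.float64(133.0), np.float64(132.5)]
272 248.45 261.56 [np.float64(45.3), np.float64(104.2), np.float64(160.1), np.float64(132.2), np.float64(131.1), np.float64(43.7), np.float64(104.8), np.float64(160.6), np.float64(132.7), np.float64(132.5)]
273 248.45 261.57 [np.float64(42.3), np.float64(103.8), np.float6
[... 2748 characters left out ...]
 138 138 138 138 139 138 138 138 137 137 138 139 138
  138 138]
 [104 107 101  91  93 107 116 119 116 102  88  87  86  87  86  89  97 118
  135 141 141 140 139 140 141 140 140 139 139 140 140 139 138 138 138 139
  138 138]
 [ 91  99 110 110 101  94 100 113 121 118 107  93  89  87  88  91 104 124
  137 140 141 140 140 139 140 139 140 139 140 140 139 139 138 138 138 138
  138 138]
 [103  97  97 108 115 114 105 101 107 119 123 121 111  91  74  76  95 118
  134 137 138 137 137 137 138 138 138 139 140 139 138 139 138 138 138 138
  138 137]
 [112 110 107 105 105 115 119 115 107 102 108 118 122 115  89  62  56  81
  100 107 105 106 105 104 106 107 108 110 108 108 110 110 112 111 109 110
  110 108]]
```

```bash
python3 - <<'E'
from h import *
for yaw in(-.06,-.075):
    p=(590,48,yaw);print(yaw,J(p,at("top",275.9,162,58))+[0,30,0],"ptr head",J(p,at("top",266.0,151.5,64)),"foot",J(p,at("top",268.2,151,20)))
E
python3 st.py
```

```text
-0.06 [ 62.9 126.7  58. ] ptr head [ 96.2 130.4  64. ] foot [107.5 129.4  20. ]
-0.075 [ 61.5 127.6  58. ] ptr head [ 94.2 131.9  64. ] foot [105.5 131.   20. ]
16.35 [562.64064087 181.1854543   33.23351321] [-35.3 131.3  33.2] 13.918057135834474 [-11.9  -2.1   1.4] [-0.54  2.04 -0.29]
```

Both views now put the bar within about 1 mm of the pointer. In the top view the head's visible lower back edge gives about 131, against 130–131 for the pointer. Firm the grip slightly, hold, check and hand in.

play_rows(
  steps=[
    [[0.95,0,0,0,0,0,0],[0.95,0,0,0,0,0,0],[0.95,0,0,0,0,0,0],[0.95,0,0,0,0,0,0],[0.95,0,0,0,0,0,0]],
  ],
  grip_force=12,
)

```text
time_s: 16.85
ee_pos: [562.7, 181.2, 33.2]
tool_rot: [-0.484, 0.517, 0.486, 0.512]
contact_force: [-12.2, -2.3, 1.6]
opening: 0.158
```

```bash
python3 st.py; python3 -c "
from h import *
print(robot.hand_in())"
```

```text
16.85 [562.6669085  181.19066833  33.23764275] [-35.3 131.3  33.2] 13.75250739767355 [-12.2  -2.3   1.6] [-0.44  2.08 -0.34]
the job is handed in; nothing more can be done
None
```

The job is handed in at 16.9 s, with the bar at the mark and the fingers still holding it. The closed lever is inferred from force, not seen.

- **Offcut:** I moved the orange-brown offcut to the crate, and the top view showed it lying inside. The blue look-alike was not touched.
- **Leg at the mark:** I drew the leg out about 161 mm. In the last check the side view put the bar 0 to 1.3 mm past the pointer, depending on the yaw assumed. The top view agreed within about 1 mm, but only after I took the visible edge of the head as its lower back edge; read as the top edge, it put the bar about 4 mm short. The jig's yaw was not settled either: most estimates were −0.06 to −0.08 rad, but the extremes ran from −0.04 to −0.09.
- **Lever:** I slid the fingers along the bar in +x until they stopped at about x = −35 mm of the bar's origin, where the push rose from 8 N to 20 N. That fits the closed position, but the gripper hid the lever, so no picture confirms it.
- **Final state:** The fingers grip the bar at 12 N (opening 13.8 mm) with a push of about 12 N left on the lever. I did not deliberately touch anything else, but I did not check the bystanders one by one at the end.

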